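# Fish the whisk out of the hooded bin and hold it over the pot

### The arm

A 7-joint arm with a two-finger parallel gripper is mounted at the origin on a cart in front of the work surface, level with it; the furniture and walls round the work are solid. World frame = base frame: x ahead of the robot, y to its left, z up, the work surface at z = 0. Lengths are in mm, angles in rad, forces in N, time in s.
With the tool pointing down it reaches from about 400 to 875 mm from the base axis. Payload 4.4 kg.
Tool frame: the origin (TCP) lies midway between the tips of the shut fingers; the grasp point (between the pads) lies 19 mm behind it; z points along the fingers, y is the line along which they close (so a half turn about z gives the same grasp; the last joint's range is limited). The gripper opens to 85 mm and grips with 20 to 120 N. Pads are 22 mm wide; open, the fingers measure 114 mm over their backs; the gripper's body (76 mm by 85 mm) begins 54 mm behind the grasp point. The pads swing forward as they close: fully open they stand 13 mm farther back than shut.
Start: joints at [1.234, 0.628, 0.038, 1.517, -0.027, 0.996, -0.02], TCP at [173.905, -626.319, 203.713] pointing down, gripper open.
Joint ranges: [-3.06, 3.06], [-0.37, 2.12], [-1.25, 1.32], [0.18, 2.47], [-1.1, 4.24], [0.23, 1.98], [-2.94, 2.94]. Speed limits (rad/s): [2.57, 2.57, 3.14, 3.14, 3.14, 3.14, 3.14].

### API

Orientations are given as [roll, pitch, yaw] about the fixed x, y, z axes, in that order (R = Rz(yaw) Ry(pitch) Rx(roll)).
In Python, from cell import monitor, cams, ctrl gives the robot as it stands.
- The arm moves only by the tool drive_tool, never from a script. Its argument "motion" is a list of rows, each an object with "fingers": the opening, from 0 (shut) to 1 (fully open); "linear": the shift along the tool's x, y, z in m, a list of three; "twist": the turn about the tool's z in rad. In form: [{"fingers": fingers, "linear": [x, y, z], "twist": twist}, ...]. A call has 1 to 5 rows; each row shifts and turns the commanded pose from where the row before left it, along the tool's axes as they then stand; what a row does not reach is not made up. A row lasts 1/12 s, in which the tool goes at most 41.7 mm and 7.16 degrees, less where a joint would pass 70% of its speed; a pose out of reach is approached as far as the arm can. A call with a gripper value outside its range is refused whole. The fingers move at their own pace and stop on an object; the grip force is fixed at half the most. Time passes only in rows, so rows that do not move let the fingers close. It gives the time, the measured TCP pose, the force, the opening and the grip force at its end, in the units of the state.
- monitor.read_state(): the state, without advancing time (a new reading comes with each control period).
- cams.get_image(name): name is "scene" or "top" or "wrist"; returns a dict with "color" (400x640x3 uint8, blue, green, red), "K" (3x3 intrinsics, pixels), "R" (3x3) and "t" (3): a world point X has camera coordinates R X + t. Camera axes: x right, y down, z forward; pixel columns grow to the right and rows downward; lengths in mm; the calibration is good to about 2 mm. A picture is of the moment at which its call begins. There is no depth.
- ctrl.finish_job(): hands the job in; it is judged then, once.
The state is a dict: "clock": time; "qpos": joint angles; "qd": joint speeds; "tau": joint torques, N m; "eef_pos": TCP position; "tool_rot": TCP orientation; "force": force on the tool from outside, world axes, zero at the start; "torque": the same for the moment, N m; "width": finger opening in mm; "gripper_force": force on a finger pad.
Only numpy, scipy, OpenCV 4.12 (cv2) and the standard library are available. Lean on these libraries where they do the work, as an engineer would, in place of code of your own. Each camera call takes 0.05 s, during which the arm holds its last target. There are 200 camera calls.

### The job

Bring the blue-handled whisk out of the hooded steel utensil bin handle first, tilting it so that it comes out slantwise through the open end; it is too long to lift out level, and it should not be forced against the bin. Carry it to the black pot that stands beside the bin (not the two at the back of the table) and finish while still holding it, steady, with the middle of its wire head over the middle of the pot and the whole head clear above the pot's rim. Leave the pot, salt mill, lemon and tomato where they stand.

Things in the scene. Friction and masses are not known exactly. Their poses are not given: they have to be found in the camera images.
- bin: Steel utensil bin, screwed down, outside 353 x 168 x 90 mm. Origin: centre of underside; x lengthwise from the open end (-x) to the hooded end (+x), z up. Inside 345 (x) by 160 mm (y), floor 4 mm thick; 4 mm walls, tops of the open part 70 mm up. A fixed flat hood (86 to 90 mm up) covers it from x = -7.5 mm to the +x end; the opening is the uncovered 165 mm, x = -172.5 to -7.5 mm.
- hood_edge (a point): Middle of the hood's free edge, on its upper side: bin x = -7.5 mm, z = 90 mm. Axes as the bin.
- end_rim (a point): Middle of the top of the bin's end wall at the open end: bin x = -174.5 mm, z = 70 mm. Axes as the bin.
- whisk: Balloon whisk, 311 mm, about 0.08 kg (balance x = +60 mm), lying on the bin floor, wire head under the hood, blue handle in the opening. x along it from handle (-x) to head (+x), z up as it lies; origin midway along, at its underside. Handle: x = -155 to -31 mm, 22 mm wide, z = 0 to 26 mm. Head: x = -36 to +155 mm, up to 60 mm wide (y), z = 0 to 57 mm; solid to the touch.
- whisk_grip (a point): A good place to grip the handle, on its axis: whisk x = -75, z = 14 mm. Axes as the whisk's (z up while it lies, x along it towards the head).
- whisk_head (a point): Middle of the wire head, on its axis: whisk x = +75, z = 28 mm.
- whisk_tip (a point): Far end of the wire head, on its axis: whisk x = +155, z = 28 mm.
- pot: Black cooking pot, loose, 2 kg, standing on the table to the left of the bin, the nearest to the robot of three like it; round, 262 mm across, 115 mm high, 3 mm wall; a loop handle on each of two facing sides, 74 to 96 mm up, reach to 175 mm from its middle. Origin: centre of its underside, z up.
- pot_mouth (a point): Centre of the pot's round mouth, level with its rim, 115 mm above the table.
- salt_mill: Small white and grey salt mill standing upright, 44 mm across, 90 mm high; origin at the centre of its underside. Leave alone.
- lemon: Yellow lemon, 71 x 53 x 51 mm, lying on the table; origin under its centre. Leave alone.
- tomato: Red tomato, 65 mm across; origin under its centre. Leave alone.

How it is judged:
By the outcome, as a careful person would: the job done as asked, in the order asked, and still so for the second after the job is handed in, while the arm keeps its last pose, push and grip.
It also fails if it takes over 51 s, if anything falls off the work surface, if the arm or the gripper's body presses on something with over 40 N, if the wrist force passes 120 N, or if a joint passes its speed limit or range.

## Working session

There is one attempt and no reset: what is moved stays moved. The work goes in short steps, Python scripts to look and compute and a tool call to move; the robot and the scene stay as the last step left them, time stands still between calls to the robot, and variables do not carry over. Pictures are saved under pics/ and viewed, at most 10 in all, crops included, and the job is handed in when it is done.

Besides the shell and the picture viewer there is one more tool, called after ">>>" by a JSON object that holds its "fn" and its "kwargs". drive_tool: Moves the arm, as the interface text tells. Its arguments: {"type":"object","properties":{"motion":{"type":"array"}},"required":["motion"]}

```bash
ls; mkdir -p pics
python3 - <<'E'
from cell import monitor, cams, ctrl
import cv2
s=monitor.read_state()
for k in s: print(k,s[k])
for n in ("scene","top"):
    d=cams.get_image(n); cv2.imwrite(f"pics/{n}0.png",d["color"]); print(n,d["K"],d["R"],d["t"])
E
```

```text
pics
clock 0.0
qpos [ 1.23419047  0.62936155  0.0384465   1.51836273 -0.02698545  0.99628724
 -0.02000658]
qd [ 0.00037044  0.00134804  0.00127881  0.0019205   0.0005266  -0.00015091
  0.00056067]
tau [-4.29026049e-04 -5.63392067e+01  1.22561730e+00 -1.93446529e+01
  1.08120090e-02  1.04862874e-02  2.48188917e-05]
eef_pos [ 173.72051651 -625.65758048  202.78091692]
tool_rot [-3.13969241e+00  4.06363177e-05  2.70803676e-01]
force [-0.00159018 -0.16155923 -0.0989783 ]
torque [-0.03622666  0.01110809 -0.00128127]
gripper_force 0.0
width 85.42901388706309
scene [[456.17532093   0.         318.86219249]
 [  0.         456.17532093 204.08019898]
 [  0.           0.           1.        ]] [[-0.43557291 -0.90004213 -0.01415603]
 [-0.37673191  0.19655597 -0.9052286 ]
 [ 0.81752633 -0.38896003 -0.42468904]] [263.54486798 282.58635249 912.88758439]
top [[384.15698158   0.         322.29142477]
 [  0.         384.15698158 201.62005369]
 [  0.           0.           1.        ]] [[-1.24804331e-03 -9.99528933e-01  3.06651976e-02]
 [-9.97666625e-01 -8.48735201e-04 -6.82684839e-02]
 [ 6.82623515e-02 -3.06788462e-02 -9.97195598e-01]] [   5.18857047  569.89477104 1167.44806866]
```

View pics/scene0.png

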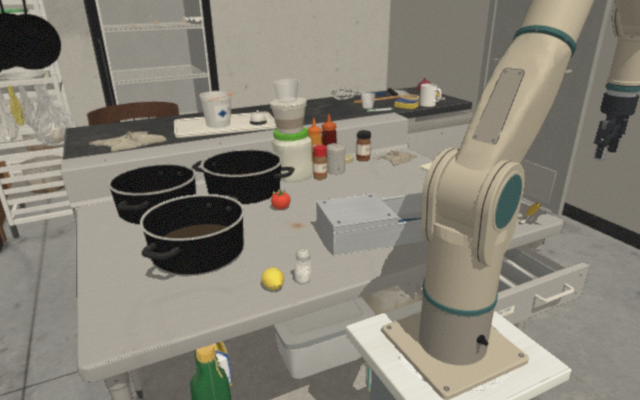

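View pics/top0.png

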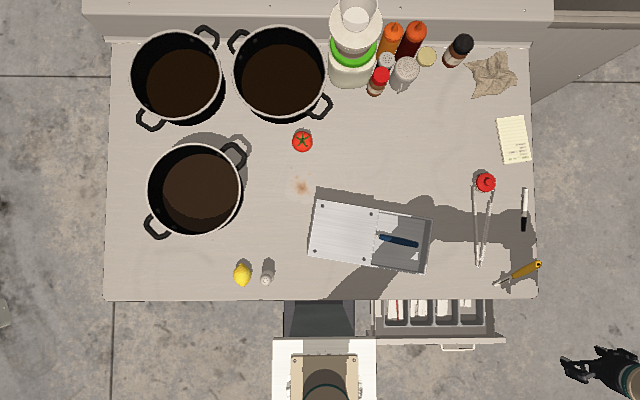

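The top view shows the bin with its hood at columns 312–375 and its open end at about column 430. The blue handle spans about (380–418, 240), and the near pot is centred at about (194, 190). The lemon is at (242, 274), the salt mill at (267, 272) and the tomato at (302, 141). Next I'll measure from colour masks and an enlarged crop of the bin.

```bash
cat > h.py <<'E'
import numpy as np, cv2
from cell import monitor, cams, ctrl
def ray(d,u,v):
    K,R,t=map(np.array,(d["K"],d["R"],d["t"])); 
    return -R.T@t, R.T@np.linalg.solve(K,[u,v,1.])
def onz(d,u,v,z):
    c,r=ray(d,u,v); return c+r*(z-c[2])/r[2]
def proj(d,X):
    p=np.array(d["K"])@(np.array(d["R"])@np.array(X)+d["t"]); return p[:2]/p[2]
def cross(d1,p1,d2,p2):
    c1,r1=ray(d1,*p1);c2,r2=ray(d2,*p2)
    s=np.linalg.lstsq(np.c_[r1,-r2],c2-c1,rcond=None)[0]
    a,b=c1+s[0]*r1,c2+s[1]*r2; return (a+b)/2,np.linalg.norm(a-b)
def mask(im,lo,hi): return cv2.inRange(cv2.cvtColor(im,cv2.COLOR_BGR2HSV),lo,hi)
E
python3 - <<'E'
from h import *
np.set_printoptions(precision=1,suppress=True)
d=cams.get_image("top"); im=d["color"]
m=mask(im,(95,90,20),(125,255,255)); m[:,:370]=0;m[:,430:]=0;m[:225]=0;m[260:]=0
ys,xs=np.nonzero(m); print(len(xs)); r=cv2.minAreaRect(np.c_[xs,ys].astype(np.float32)); print("blue",r,xs.min(),xs.max())
for p in cv2.boxPoints(r): print(p,onz(d,*p,18))
# pot rim: dark+light edge
g=cv2.cvtColor(im,cv2.COLOR_BGR2GRAY)
c=im[180:285,295:445]; cv2.imwrite("pics/bin.png",cv2.resize(c,None,fx=5,fy=5,interpolation=cv2.INTER_CUBIC))
c=im[130:250,135:260]; cv2.imwrite("pics/pot.png",cv2.resize(c,None,fx=4,fy=4,interpolation=cv2.INTER_CUBIC))
E
```

```text
223
blue ((398.3823547363281, 240.4706268310547), (38.80569839477539, 6.063390254974365), 14.03624439239502) 379 417
[378.8 238.7] [ 455.4 -169.4   18. ]
[380.3 232.8] [ 473.5 -174.2   18. ]
[417.9 242.2] [ 444.3 -290.9   18. ]
[416.5 248.1] [ 426.2 -286.    18. ]
```

View pics/bin.png

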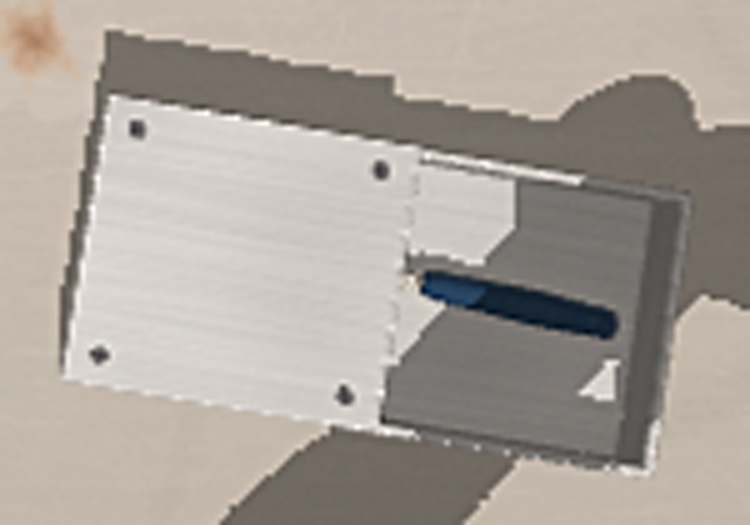

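View pics/pot.png

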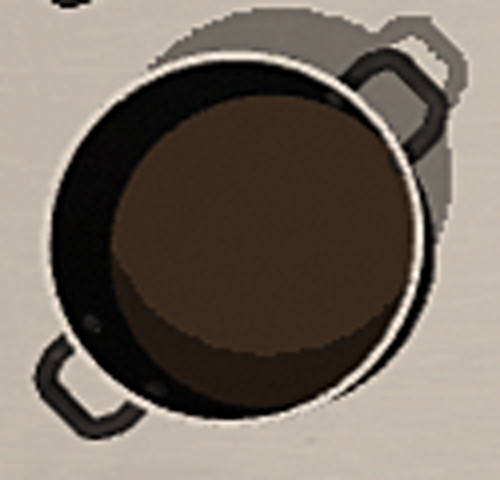

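The bin crop shows the hood corners at (108,95), (418,150), (382,432) and (65,378), with the end-rim outer corners at (689,194) and (648,473). The handle runs from (420,283) to (618,325). In the pot crop, the light rim ring runs from column 47 to 426 and row 51 to 421.

Run:
```python
from h import *
np.set_printoptions(precision=1,suppress=True)
d=cams.get_image("top"); im=d["color"]
H=[onz(d,295+u/5-.4,180+v/5-.4,90) for u,v in((108,95),(418,150),(382,432),(65,378))]
E=[onz(d,295+u/5-.4,180+v/5-.4,70) for u,v in((689,194),(648,473))]
for p in H+E: print(p)
print("hood len/wid",np.linalg.norm(H[0]-H[1]),np.linalg.norm(H[0]-H[3]),"len",np.linalg.norm((H[0]+H[3]-E[0]-E[1])[:2]/2))
ax=((H[0]+H[3])/2-(E[0]+E[1])/2)[:2]; ax/=np.linalg.norm(ax); print("yaw",np.arctan2(ax[1],ax[0]))
he=((H[0]+H[3])/2)[:2]-ax*180; er=((E[0]+E[1])/2)[:2]+ax*2
o=(he+7.5*ax+er+174.5*ax)/2; print("hood_edge",he,(H[1]+H[2])/2,"end_rim",er,"bin origin",o)
n=np.array([-ax[1],ax[0]])
for u,v in((420,283),(618,325)):
    p=onz(d,295+u/5-.4,180+v/5-.4,17)[:2]; print("handle end",p,"bin xy",(p-o)@ax,(p-o)@n)
def pt(u,v): return onz(d,135+u/4-.4,130+v/4-.4,115)
P=[pt(47,236),pt(426,236),pt(236,51),pt(236,421)]
print("pot",[p[:2] for p in P],(P[0][1]+P[1][1])/2,(P[2][0]+P[3][0])/2)
for n_,lo,hi,z in(("lemon",(22,120,120),(35,255,255),25),("tomato",(0,150,80),(8,255,255),32)):
    m=mask(im,lo,hi); k,l,s,c=cv2.connectedComponentsWithStats(m); 
    for j in range(1,k):
        if s[j,4]>100: print(n_,c[j],onz(d,*c[j],z))
```

```text
[573.8  24.9  90. ]
[ 541.9 -155.7   90. ]
[ 379.1 -133.    90. ]
[410.7  49.7  90. ]
[ 516.7 -321.    70. ]
[ 352.6 -293.2   70. ]
hood len/wid 183.46896011789937 165.0502131773937 len 349.20264776625754
yaw 1.4050006499257366
hood_edge [ 462.5 -140.2] [ 460.5 -144.4   90. ] end_rim [ 434.9 -305.1] bin origin [ 463.8 -132.9]
handle end [ 463.1 -169. ] bin xy -35.67540402198039 -5.279355013365443
handle end [ 436.9 -291.9] bin xy -161.214630032685 0.21767723097391622
pot [array([599.6, 502.1]), array([600.1, 237.7]), array([731.8, 373.5]), array([470. , 367.9])] 369.876290771134 600.8826582459682
lemon [241.7 274.6] [348.8 248.9  25. ]
tomato [415.6  30.3] [1114.9 -291.8   32. ]
tomato [380.5  75.5] [ 966.4 -178.1   32. ]
tomato [301.6 141.7] [754.2  69.   32. ]
tomato [485.3 182.1] [ 630.3 -501.3   32. ]
```

The measurements agree with the sizes given: the handle comes out 126 mm long, the pot 264 mm across and the hood wide side 165 mm. The handle yaw is about 1.345, the grip point is about (453, −217), and the pot centre is (601, 370). I'll turn the tool first.

>>> {"fn": "drive_tool", "kwargs": {"motion": [{"fingers": 1, "linear": [0, 0, 0], "twist": -0.12}, {"fingers": 1, "linear": [0, 0, 0], "twist": -0.12}, {"fingers": 1, "linear": [0, 0, 0], "twist": -0.12}, {"fingers": 1, "linear": [0, 0, 0], "twist": -0.12}, {"fingers": 1, "linear": [0, 0, 0], "twist": -0.12}]}}

```text
clock: 0.62
eef_pos: [173.8, -626.2, 203.4]
tool_rot: [-3.141, -0.0, 0.877]
force: [0.1, 0.4, -0.0]
width: 85.3
gripper_force: 0.0
```

>>> {"fn": "drive_tool", "kwargs": {"motion": [{"fingers": 1, "linear": [0, 0, 0], "twist": -0.12}, {"fingers": 1, "linear": [0, 0, 0], "twist": -0.12}, {"fingers": 1, "linear": [0, 0, 0], "twist": -0.12}, {"fingers": 1, "linear": [0, 0, 0], "twist": -0.115}, {"fingers": 1, "linear": [0, 0, 0], "twist": 0}]}}

```text
clock: 1.03
eef_pos: [173.6, -626.2, 203.4]
tool_rot: [3.142, -0.001, 1.348]
force: [0.9, -0.1, -0.5]
width: 85.7
gripper_force: 0.0
```

```bash
cat >> h.py <<'E'
from scipy.spatial.transform import Rotation as Ro
def delta(target,verbose=True):
    s=monitor.read_state(); R=Ro.from_euler("xyz",s["tool_rot"]).as_matrix()
    v=R.T@(np.array(target)-s["eef_pos"])/1000
    print("t",round(s["clock"],2),"p",np.round(s["eef_pos"],1),"rot",np.round(s["tool_rot"],3),"w",round(s["width"],1),"F",np.round(s["force"],1),"-> delta",np.round(v,4)); return v
E
python3 -c "
from h import *
delta([453,-217,150])"
```

```text
t 1.03 p [ 173.6 -626.2  203.4] rot [ 3.142e+00 -1.000e-03  1.348e+00] w 85.7 F [ 0.9 -0.1 -0.5] -> delta [0.4607 0.1822 0.0537]
```

>>> {"fn": "drive_tool", "kwargs": {"motion": [{"fingers": 1, "linear": [0.03, 0.012, 0.002], "twist": 0}, {"fingers": 1, "linear": [0.03, 0.012, 0.002], "twist": 0}, {"fingers": 1, "linear": [0.03, 0.012, 0.002], "twist": 0}, {"fingers": 1, "linear": [0.03, 0.012, 0.002], "twist": 0}, {"fingers": 1, "linear": [0.03, 0.012, 0.002], "twist": 0}]}}

```text
clock: 1.45
eef_pos: [266.3, -492.1, 193.6]
tool_rot: [3.142, -0.0, 1.342]
force: [1.2, 0.8, 0.0]
width: 85.3
gripper_force: 0.0
```

>>> {"fn": "drive_tool", "kwargs": {"motion": [{"fingers": 1, "linear": [0.03, 0.012, 0.002], "twist": 0}, {"fingers": 1, "linear": [0.03, 0.012, 0.002], "twist": 0}, {"fingers": 1, "linear": [0.03, 0.012, 0.002], "twist": 0}, {"fingers": 1, "linear": [0.03, 0.012, 0.002], "twist": 0}, {"fingers": 1, "linear": [0.03, 0.012, 0.002], "twist": 0}]}}

```text
clock: 1.87
eef_pos: [358.4, -359.4, 183.7]
tool_rot: [3.141, 0.0, 1.342]
force: [0.5, 0.6, -0.0]
width: 85.6
gripper_force: 0.0
```

>>> {"fn": "drive_tool", "kwargs": {"motion": [{"fingers": 1, "linear": [0.03, 0.012, 0.004], "twist": 0}, {"fingers": 1, "linear": [0.03, 0.012, 0.004], "twist": 0}, {"fingers": 1, "linear": [0.03, 0.012, 0.004], "twist": 0}, {"fingers": 1, "linear": [0.03, 0.012, 0.004], "twist": 0}, {"fingers": 1, "linear": [0, 0, 0], "twist": 0}]}}

```text
clock: 2.28
eef_pos: [435.7, -247.4, 167.5]
tool_rot: [3.14, -0.004, 1.352]
force: [0.2, 0.5, 0.3]
width: 85.5
gripper_force: 0.0
```

Run:
```python
from h import *
np.set_printoptions(precision=1,suppress=True)
delta([453,-217,41])
d=cams.get_image("wrist"); cv2.imwrite("pics/wrist1.png",d["color"]); im=d["color"]
print("TCP px",proj(d,monitor.read_state()["eef_pos"]))
m=mask(im,(95,90,20),(130,255,255)); k,l,s,c=cv2.connectedComponentsWithStats(m); j=1+np.argmax(s[1:,4])
ys,xs=np.nonzero(l==j); r=cv2.minAreaRect(np.c_[xs,ys].astype(np.float32)); print(r)
for p in cv2.boxPoints(r): print(p,onz(d,*p,17))
```

```text
t 2.28 p [ 435.7 -247.4  167.5] rot [ 3.1 -0.   1.4] w 85.5 F [0.2 0.5 0.3] -> delta [0.  0.  0.1]
TCP px [315.3 248.4]
((328.5, 154.5), (121.0, 19.0), 90.0)
[319.  94.] [ 454.6 -166.9   17. ]
[338.  94.] [ 472.2 -170.8   17. ]
[338. 215.] [ 447.8 -291.5   17. ]
[319. 215.] [ 427.9 -287.1   17. ]
```

View pics/wrist1.png

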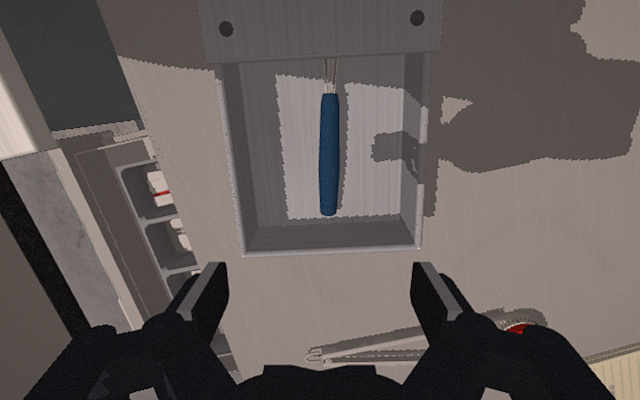

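The wrist view shows the handle alone, running from (328, 94) to (328, 215). It is centred between the walls, gives a measured yaw of 1.36, and is clear of the end wall. I'll go over the grip and partway down.

>>> {"fn": "drive_tool", "kwargs": {"motion": [{"fingers": 1, "linear": [0.017, 0.005, 0.02], "twist": 0}, {"fingers": 1, "linear": [0.017, 0.005, 0.02], "twist": 0}, {"fingers": 1, "linear": [0, 0, 0.03], "twist": 0}, {"fingers": 1, "linear": [0, 0, 0.02], "twist": 0}, {"fingers": 1, "linear": [0, 0, 0], "twist": 0}]}}

```text
clock: 2.75
eef_pos: [445.6, -223.3, 74.5]
tool_rot: [-3.134, -0.0, 1.343]
force: [-0.4, 0.2, 0.2]
width: 85.2
gripper_force: 0.0
```

Run:
```python
from h import *
np.set_printoptions(precision=4,suppress=True)
delta([453.4,-216,7])
```

```text
t 2.75 p [ 445.6 -223.3   74.5] rot [-3.134 -0.     1.343] w 85.2 F [-0.4  0.2  0.2] -> delta [0.0089 0.0065 0.0675]
```

>>> {"fn": "drive_tool", "kwargs": {"motion": [{"fingers": 1, "linear": [0.008, 0.006, 0.02], "twist": -0.01}, {"fingers": 1, "linear": [0, 0, 0.02], "twist": 0}, {"fingers": 1, "linear": [0, 0, 0.014], "twist": 0}, {"fingers": 1, "linear": [0, 0, 0], "twist": 0}, {"fingers": 1, "linear": [0, 0, 0], "twist": 0}]}}

```text
clock: 3.17
eef_pos: [456.1, -218.0, 24.3]
tool_rot: [-3.141, 0.001, 1.353]
force: [0.7, -0.1, -0.1]
width: 85.6
gripper_force: 0.0
```

Run:
```python
from h import *
np.set_printoptions(precision=4,suppress=True)
delta([453.4,-216,7])
```

```text
t 3.17 p [ 456.1 -218.    24.3] rot [-3.141  0.001  1.353] w 85.6 F [ 0.7 -0.1 -0.1] -> delta [ 0.0014 -0.003   0.0173]
```

>>> {"fn": "drive_tool", "kwargs": {"motion": [{"fingers": 1, "linear": [0.001, -0.0025, 0.009], "twist": 0}, {"fingers": 1, "linear": [0, 0, 0.008], "twist": 0}, {"fingers": 1, "linear": [0, 0, 0], "twist": 0}, {"fingers": 0.5, "linear": [0, 0, 0], "twist": 0}, {"fingers": 0.4, "linear": [0, 0, 0], "twist": 0}]}}

```text
clock: 3.58
eef_pos: [454.6, -215.9, 7.4]
tool_rot: [3.141, 0.0, 1.355]
force: [-0.4, -0.4, 0.1]
width: 63.8
gripper_force: 0.0
```

>>> {"fn": "drive_tool", "kwargs": {"motion": [{"fingers": 0.1, "linear": [0, 0, 0], "twist": 0}, {"fingers": 0, "linear": [0, 0, 0], "twist": 0}, {"fingers": 0, "linear": [0, 0, 0], "twist": 0}, {"fingers": 0, "linear": [0, 0, 0], "twist": 0}, {"fingers": 0, "linear": [0, 0, 0], "twist": 0}]}}

```text
clock: 4.0
eef_pos: [454.2, -215.5, 6.8]
tool_rot: [3.141, 0.0, 1.356]
force: [-0.0, 0.6, -0.3]
width: 0.5
gripper_force: 0.0
```

The fingers shut on nothing, so I'll take a picture.

Run:
```python
from h import *
d=cams.get_image("wrist"); a=d["color"]; t=cams.get_image("top")
b=cv2.resize(t["color"][180:285,295:445],(640,448),interpolation=cv2.INTER_CUBIC)
s=cams.get_image("scene")["color"][150:270,280:480]
cv2.imwrite("pics/miss.png",cv2.resize(np.hstack([cv2.resize(a,(400,250)),cv2.resize(b,(400,250))]),None,fx=1,fy=1))
st=monitor.read_state(); print(st["width"],st["clock"],st["gripper_force"], st["eef_pos"])
```

```text
-0.07434699826995567 4.15 0.0 [ 454.12126008 -215.52495874    6.72084313]
```

View pics/miss.png

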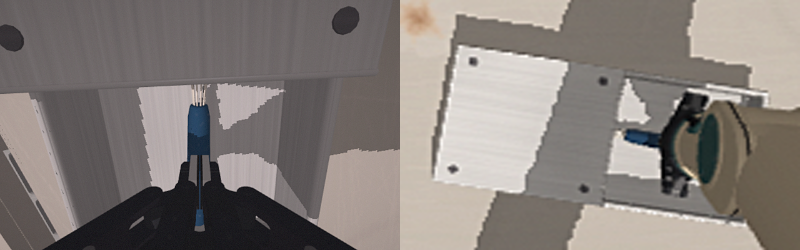

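The wrist half shows the handle passing between the fingertips at about (200, 165). I'll zoom in to see whether it is held.

Run:
```python
from h import *
d=cams.get_image("wrist"); a=d["color"][150:390,220:420]
cv2.imwrite("pics/zoom.png",cv2.resize(a,None,fx=2.5,fy=2.5,interpolation=cv2.INTER_CUBIC))
s=monitor.read_state(); p=s["eef_pos"]; R=Ro.from_euler("xyz",s["tool_rot"]).as_matrix()
for y in(-11,0,11): 
  for z in (0,-19): print(y,z,(proj(d,p+R@[0,y,z])-[220,150])*2.5)
```

```text
-11 0 [196.51104561 231.81451617]
-11 -19 [190.93127223 271.85690693]
0 0 [243.56055072 231.85538085]
0 -19 [243.00733916 271.9049394 ]
11 0 [290.61600451 231.8962507 ]
11 -19 [295.09069384 271.95297859]
```

View pics/zoom.png

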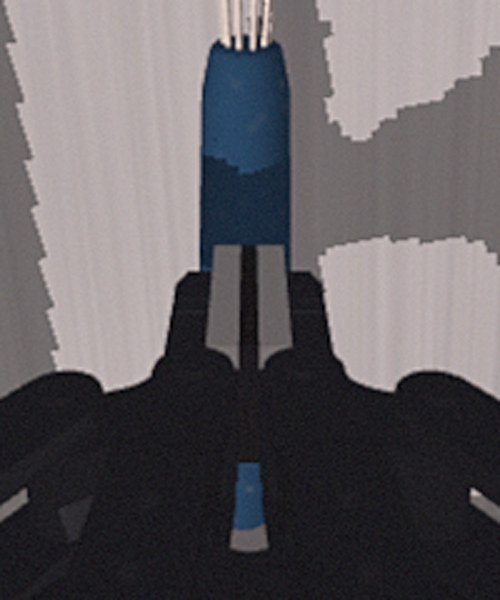

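The fingers are shut above the handle: the blue is seen running beneath them. I'll estimate the handle's height from its width and ends in this view, and cross it with the top view.

Run:
```python
from h import *
np.set_printoptions(precision=1,suppress=True)
w=cams.get_image("wrist"); t=cams.get_image("top"); s=cams.get_image("scene"); 
print(w["K"][0,0], "cam pos",-w["R"].T@w["t"], "eef",monitor.read_state()["eef_pos"])
def px(u,v): return 220+u/2.5-.3,150+v/2.5-.3
for z in(-20,-10,0,10,18): print(z,"width",np.linalg.norm(onz(w,*px(201,200),z)-onz(w,*px(290,200),z)),"neck",onz(w,*px(247,45),z),"tail",onz(w,*px(247,530),z))
# neck end in top: light-blue left end now
m=mask(t["color"],(95,90,20),(125,255,255)); m[:,:370]=0;m[:,430:]=0;m[:225]=0;m[260:]=0
ys,xs=np.nonzero(m);j=xs<xs.min()+2; n=(xs[j].mean()-1,ys[j].mean()); print("neck top px",n,cross(w,px(247,45),t,n))
ps=proj(s,[454,-216,20]);print(ps)
a=s["color"][170:260,300:460]; cv2.imwrite("pics/sc.png",cv2.resize(a,None,fx=5,fy=5,interpolation=cv2.INTER_CUBIC))
```

```text
319.30935505851113 cam pos [ 472.9 -134.6  175.7] eef [ 454.1 -215.5    6.7]
-20 width 23.75492786062541 neck [ 462.9 -177.8  -20. ] tail [ 430.  -328.4  -20. ]
-10 width 22.54098747721114 neck [ 463.4 -175.6  -10. ] tail [ 432.2 -318.5  -10. ]
0 width 21.327047093796814 neck [ 463.9 -173.4    0. ] tail [ 434.4 -308.6    0. ]
10 width 20.11310671038249 neck [ 464.4 -171.2   10. ] tail [ 436.6 -298.7   10. ]
18 width 19.141954403651006 neck [ 464.8 -169.4   18. ] tail [ 438.3 -290.8   18. ]
neck top px (np.float64(378.8), np.float64(236.8)) (array([ 461.6, -177.1,  -20.5]), np.float64(2.9996919585388855))
[406.1 221.2]
```

>>> {"fn": "drive_tool", "kwargs": {"motion": [{"fingers": 0, "linear": [0, 0, -0.005], "twist": 0}, {"fingers": 0, "linear": [0, 0, -0.005], "twist": 0}, {"fingers": 0, "linear": [0, 0, 0], "twist": 0}]}}

```text
clock: 4.6
eef_pos: [454.8, -215.8, 17.8]
tool_rot: [3.14, 0.0, 1.356]
force: [0.1, 1.3, -0.1]
width: 0.1
gripper_force: 0.0
```

Run:
```python
from h import *
np.set_printoptions(precision=1,suppress=True)
w=cams.get_image("wrist"); st=monitor.read_state(); print(st["eef_pos"],st["width"],st["gripper_force"],st["force"],"cam",-w["R"].T@w["t"])
m=mask(w["color"],(95,90,20),(130,255,255)); k,l,s,c=cv2.connectedComponentsWithStats(m)
for j in range(1,k):
    if s[j,4]>30: 
        x,y,ww,hh,_=s[j]; print(s[j],"neck",onz(w,x+ww/2,y-.5,18),"tail",onz(w,x+ww/2,y+hh,18))
cv2.imwrite("pics/w3.png",w["color"])
```

```text
[ 454.7 -215.7   17.5] 0.007333539905115353 0.0 [-0.1 -0.2  0.3] cam [ 473.3 -134.7  186.7]
[ 300  160   34   99 2754] neck [ 465.1 -167.6   18. ] tail [ 452.2 -226.    18. ]
[314 335  11  13 123] neck [ 442.  -280.2   18. ] tail [ 439.6 -290.9   18. ]
```

Run:
```python
from h import *
np.set_printoptions(precision=1,suppress=True)
w=cams.get_image("wrist"); t=cams.get_image("top"); s=cams.get_image("scene")
print("tail wrist/top",cross(w,(319.5,347.5),t,(418.0,244.8)))
print("neck wrist/top",cross(w,(317,160),t,(378.9,236.2)))
st=monitor.read_state(); R=Ro.from_euler("xyz",st["tool_rot"]).as_matrix()
# old wrist pose
p0=np.array([435.7,-247.4,167.5]); R0=Ro.from_euler("xyz",[3.14,-.004,1.352]).as_matrix()
T=R0@R.T; c=p0+T@(-w["R"].T@w["t"]-st["eef_pos"]); Rw=w["R"]@T.T; w0=dict(K=w["K"],R=Rw,t=-Rw@c)
print("old cam",c,proj(w0,p0)); print("tail wrist/wrist",cross(w,(319.5,347.5),w0,(328.5,215.5)),"neck",cross(w,(317,160),w0,(328.5,93.5)))
print("tail wrist0/top",cross(w0,(328.5,215.5),t,(418.0,244.8)))
print(mask(w["color"],(95,90,20),(130,255,255))[:, 300:335].any(1).nonzero()[0][[0,-1]])
```

```text
tail wrist/top (array([ 437.7, -292. ,   15.6]), np.float64(3.0409376488136055))
neck wrist/top (array([ 461.2, -183.7,  -61.6]), np.float64(0.606276750595799))
old cam [ 454.7 -167.3  337.4] [316.5 242.1]
tail wrist/wrist (array([ 439. , -290.4,   17.6]), np.float64(1.334269471629402)) neck (array([ 464.5, -168.8,   12.2]), np.float64(0.4477175332173661))
tail wrist0/top (array([ 436.9, -293.9,    7.7]), np.float64(1.9108520355404603))
[160 398]
```

View pics/w3.png

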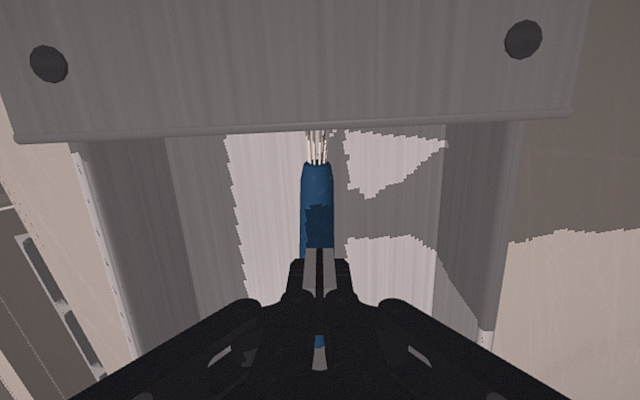

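The wrist view shows the shut fingertips at row 248 above the unmoved handle. They sit noticeably behind the place where the reported TCP would put their front edge. I'll quantify that before going lower.

Run:
```python
from h import *
np.set_printoptions(precision=1,suppress=True)
w=cams.get_image("wrist"); st=monitor.read_state(); R=Ro.from_euler("xyz",st["tool_rot"]).as_matrix()
for x in(11,0,-11):
  for z in(0,-10,-20,-30): print(x,z,proj(w,st["eef_pos"]+R@[x,0,z]), proj(w,st["eef_pos"]+R@[x,11,z])-proj(w,st["eef_pos"]+R@[x,0,z]))
print(monitor.read_state()["qpos"])
```

```text
11 0 [317.3 225.2] [19.2  0. ]
11 -10 [317.2 232.4] [20.2  0. ]
11 -20 [317.1 240.5] [21.4  0. ]
11 -30 [316.9 249.5] [22.7  0. ]
0 0 [317.3 242.6] [18.8  0. ]
0 -10 [317.2 250.6] [19.8  0. ]
0 -20 [317.1 259.5] [20.9  0. ]
0 -30 [317.  269.5] [22.2  0. ]
-11 0 [317.4 259.3] [18.5  0. ]
-11 -10 [317.3 268. ] [19.4  0. ]
-11 -20 [317.1 277.7] [20.5  0. ]
-11 -30 [317.  288.6] [21.7  0. ]
[ 0.5  0.7 -0.2  2.1  0.3  0.4 -0.1]
```

The image and the miss both put the real fingertips roughly 20–28 mm above the reported TCP. I'll open, go to TCP z ≈ −10 (safe while open, since the tips then stand even farther back), close slowly and check the width.

>>> {"fn": "drive_tool", "kwargs": {"motion": [{"fingers": 1, "linear": [0, 0, 0], "twist": 0}, {"fingers": 1, "linear": [0, 0, 0], "twist": 0}, {"fingers": 1, "linear": [0, 0, 0], "twist": 0}, {"fingers": 1, "linear": [0, 0, 0], "twist": 0}, {"fingers": 1, "linear": [0, 0, 0], "twist": 0}]}}

```text
clock: 5.27
eef_pos: [454.1, -215.5, 16.7]
tool_rot: [-3.141, -0.0, 1.356]
force: [0.5, 0.2, -0.6]
width: 60.5
gripper_force: 0.0
```

>>> {"fn": "drive_tool", "kwargs": {"motion": [{"fingers": 1, "linear": [0, 0, 0.008], "twist": 0}, {"fingers": 1, "linear": [0, 0, 0.008], "twist": 0}, {"fingers": 1, "linear": [0, 0, 0.006], "twist": 0}, {"fingers": 1, "linear": [0, 0, 0.005], "twist": 0}, {"fingers": 1, "linear": [0, 0, 0], "twist": 0}]}}

```text
clock: 5.68
eef_pos: [453.2, -215.0, -11.7]
tool_rot: [-3.139, -0.0, 1.356]
force: [0.0, -0.7, -0.6]
width: 85.3
gripper_force: 0.0
```

>>> {"fn": "drive_tool", "kwargs": {"motion": [{"fingers": 0.5, "linear": [0, 0, 0], "twist": 0}, {"fingers": 0.4, "linear": [0, 0, 0], "twist": 0}, {"fingers": 0.35, "linear": [0, 0, 0], "twist": 0}, {"fingers": 0.3, "linear": [0, 0, 0], "twist": 0}, {"fingers": 0.3, "linear": [0, 0, 0], "twist": 0}]}}

```text
clock: 6.1
eef_pos: [454.3, -215.6, -10.0]
tool_rot: [3.141, 0.0, 1.356]
force: [-0.4, 0.2, -0.1]
width: 26.4
gripper_force: 0.0
```

>>> {"fn": "drive_tool", "kwargs": {"motion": [{"fingers": 0.2, "linear": [0, 0, 0], "twist": 0}, {"fingers": 0.15, "linear": [0, 0, 0], "twist": 0}, {"fingers": 0, "linear": [0, 0, 0], "twist": 0}, {"fingers": 0, "linear": [0, 0, 0], "twist": 0}, {"fingers": 0, "linear": [0, 0, 0], "twist": 0}]}}

```text
clock: 6.52
eef_pos: [454.2, -215.6, -9.9]
tool_rot: [3.141, 0.0, 1.356]
force: [-1.1, -0.2, 5.3]
width: 17.6
gripper_force: 58.7
```

The handle is gripped at 17.6 mm with 59 N, but the upward push of 5 N suggests the pads sit high on its rounded top. I'll reopen slightly, go 5 mm lower and regrip.

>>> {"fn": "drive_tool", "kwargs": {"motion": [{"fingers": 0.45, "linear": [0, 0, 0], "twist": 0}, {"fingers": 0.45, "linear": [0, 0, 0], "twist": 0}, {"fingers": 0.45, "linear": [0, 0, 0.005], "twist": 0}, {"fingers": 0.45, "linear": [0, 0, 0], "twist": 0}, {"fingers": 0.35, "linear": [0, 0, 0], "twist": 0}]}}

```text
clock: 6.93
eef_pos: [453.7, -215.4, -15.8]
tool_rot: [-3.141, -0.0, 1.356]
force: [-0.6, -0.3, 0.1]
width: 30.5
gripper_force: 0.0
```

>>> {"fn": "drive_tool", "kwargs": {"motion": [{"fingers": 0.2, "linear": [0, 0, 0], "twist": 0}, {"fingers": 0, "linear": [0, 0, 0], "twist": 0}, {"fingers": 0, "linear": [0, 0, 0], "twist": 0}, {"fingers": 0, "linear": [0, 0, 0], "twist": 0}, {"fingers": 0, "linear": [0, 0, 0], "twist": 0}]}}

```text
clock: 7.35
eef_pos: [454.1, -215.5, -15.3]
tool_rot: [-3.142, -0.0, 1.356]
force: [0.6, 0.6, -0.9]
width: 17.5
gripper_force: 58.6
```

The width is the same with no residual push, so this is a good grip. Now a gentle lift to see whether the whisk pivots in the pads.

>>> {"fn": "drive_tool", "kwargs": {"motion": [{"fingers": 0, "linear": [0, 0, -0.005], "twist": 0}, {"fingers": 0, "linear": [0, 0, -0.005], "twist": 0}, {"fingers": 0, "linear": [0, 0, -0.005], "twist": 0}, {"fingers": 0, "linear": [0, 0, -0.005], "twist": 0}, {"fingers": 0, "linear": [0, 0, 0], "twist": 0}]}}

```text
clock: 7.77
eef_pos: [454.8, -215.9, 5.9]
tool_rot: [3.14, 0.0, 1.356]
force: [-0.1, -0.2, -1.0]
width: 17.7
gripper_force: 58.6
```

```bash
cat >> h.py <<'E'
def look(n=None):
    st=monitor.read_state(); R=Ro.from_euler("xyz",st["tool_rot"]).as_matrix(); w=cams.get_image("wrist")
    print(np.round(st["eef_pos"],1),"F",np.round(st["force"],1),"T",np.round(st["torque"],2),"w",round(st["width"],1),"t",round(st["clock"],2))
    m=mask(w["color"],(95,90,20),(130,255,255)); k,l,s,c=cv2.connectedComponentsWithStats(m)
    o=st["eef_pos"]; nrm=R[:,1]
    for j in range(1,k):   # blue edges cut with the vertical plane through the tool (tool y=0)
        if s[j,4]>40:
            x,y,ww,hh,a=s[j]; ys=np.nonzero(l==j)[0]
            for v in(y-.5,y+hh-.5):
                cc,r=ray(w,x+ww/2,v); p=cc+r*(nrm@(o-cc))/(nrm@r); print("  ",s[j],"row",v,"z18",np.round(onz(w,x+ww/2,v,18),1), "w",ww)
    if n: cv2.imwrite(n,w["color"])
    return w
E
python3 -c "
from h import *
look('pics/l1.png')"
```

```text
[ 454.8 -215.9    5.9] F [-0.1 -0.2 -1. ] T [-0.15  0.05  0.08] w 17.7 t 7.77
   [ 298  175   43  196 7230] row 174.5 z18 [ 465.3 -173.2   18. ] w 43
   [ 298  175   43  196 7230] row 370.5 z18 [ 438.3 -297.4   18. ] w 43
```

```bash
python3 -c "
from h import *
w=cams.get_image('wrist')
for n,z in(('neck level',39),('neck tilt',35)): print(n,proj(w,[464.5,-169,z]))
for n,z in(('tail level',39),('tail tilt',46)): print(n,proj(w,[438.5,-290.5,z]))
"
```

```text
neck level [316.12438187 177.81323727]
neck tilt [316.19989246 175.56348675]
tail level [317.66872851 392.60559345]
tail tilt [317.6182717  404.14049694]
```

>>> {"fn": "drive_tool", "kwargs": {"motion": [{"fingers": 0, "linear": [0, 0, -0.005], "twist": 0}, {"fingers": 0, "linear": [0, 0, -0.005], "twist": 0}, {"fingers": 0, "linear": [0, 0, -0.004], "twist": 0}, {"fingers": 0, "linear": [0, 0, 0], "twist": 0}]}}

```text
clock: 8.2
eef_pos: [454.3, -215.8, 19.5]
tool_rot: [3.141, 0.0, 1.356]
force: [0.6, -0.0, -2.3]
width: 17.8
gripper_force: 58.6
```

```bash
python3 -c "
from h import *
w=look('pics/l2.png')
z=14+21+18
for n,z in(('neck level',53),('neck tilt',18+35*185/235)): print(n,proj(w,[464.5,-169,z]))
for n,z in(('tail level',53),('tail tilt',18+35*310/235)): print(n,proj(w,[438.5,-290.5,z]))
"
```

```text
[ 454.3 -215.8   19.5] F [ 0.6 -0.  -2.3] T [-0.42  0.13  0.03] w 17.8 t 8.2
   [ 298  174   43  197 7307] row 173.5 z18 [ 464.3 -175.9   18. ] w 43
   [ 298  174   43  197 7307] row 370.5 z18 [ 434.8 -311.4   18. ] w 43
neck level [316.75797895 177.63528209]
neck tilt [316.87624179 173.54478225]
tail level [318.13066849 392.51065042]
tail tilt [318.06256511 411.35022795]
```

At +35 mm the whisk is still nearly level. The grip resists pivoting, and the head is just touching the hood (Fz −2.3 N, moment 0.44 Nm). I don't want to lever against the hood, so I'll back off 10 mm and see whether a slightly larger finger command eases the grip enough for the heavy head to swing down.

>>> {"fn": "drive_tool", "kwargs": {"motion": [{"fingers": 0, "linear": [0, 0, 0.005], "twist": 0}, {"fingers": 0, "linear": [0, 0, 0.005], "twist": 0}, {"fingers": 0.19, "linear": [0, 0, 0], "twist": 0}, {"fingers": 0.19, "linear": [0, 0, 0], "twist": 0}]}}

```text
clock: 8.58
eef_pos: [453.8, -215.2, 8.1]
tool_rot: [-3.14, -0.0, 1.356]
force: [-0.2, -0.0, -1.6]
width: 18.1
gripper_force: 58.7
```

>>> {"fn": "drive_tool", "kwargs": {"motion": [{"fingers": 0.2, "linear": [0, 0, 0], "twist": 0}, {"fingers": 0.2, "linear": [0, 0, 0], "twist": 0}]}}

```text
clock: 8.75
eef_pos: [454.2, -215.5, 8.6]
tool_rot: [-3.142, -0.0, 1.356]
force: [0.0, 0.5, -1.5]
width: 17.7
gripper_force: 58.8
```

```bash
python3 -c "
from h import *
w=look('pics/l3.png')"
```

```text
[ 454.2 -215.5    8.6] F [ 0.   0.5 -1.5] T [-0.11  0.02 -0.05] w 17.7 t 8.75
   [ 298  175   43  196 7249] row 174.5 z18 [ 464.5 -173.4   18. ] w 43
   [ 298  175   43  196 7249] row 370.5 z18 [ 437.1 -299.8   18. ] w 43
```

The grip force cannot be eased in part. The slip moment looks like only about 0.5 Nm, so letting the head roll down under the hood should cost just 2–4 N. I'll go up slowly and watch the force.

>>> {"fn": "drive_tool", "kwargs": {"motion": [{"fingers": 0, "linear": [0, 0, -0.005], "twist": 0}, {"fingers": 0, "linear": [0, 0, -0.005], "twist": 0}, {"fingers": 0, "linear": [0, 0, -0.003], "twist": 0}, {"fingers": 0, "linear": [0, 0, -0.003], "twist": 0}, {"fingers": 0, "linear": [0, 0, -0.002], "twist": 0}]}}

```text
clock: 9.22
eef_pos: [454.1, -215.9, 27.3]
tool_rot: [3.141, 0.0, 1.356]
force: [-0.4, -1.7, -3.0]
width: 17.4
gripper_force: 58.6
```

```bash
python3 -c "
from h import *
w=look()"
```

```text
[ 454.1 -215.9   27.3] F [-0.4 -1.7 -3. ] T [-0.57  0.09 -0.  ] w 17.4 t 9.22
   [ 298  175   43  196 7345] row 174.5 z18 [ 463.5 -178.4   18. ] w 43
   [ 298  175   43  196 7345] row 370.5 z18 [ 432.7 -319.6   18. ] w 43
```

```bash
python3 -c "
from h import *
s=cams.get_image('scene')['color']; w=cams.get_image('wrist')['color']; t=cams.get_image('top')['color']
a=cv2.resize(s[180:260,310:460],(400,213),interpolation=cv2.INTER_CUBIC); b=cv2.resize(t[185:275,300:450],(400,240),interpolation=cv2.INTER_CUBIC)
l=np.vstack([a,b]); r=cv2.resize(w[100:390,200:440],(375,453),interpolation=cv2.INTER_CUBIC); cv2.imwrite('pics/c1.png',np.hstack([l,r]))
m=mask(w,(95,90,20),(130,255,255))
for v in range(176,372,12): x=np.nonzero(m[v])[0]; print(v,x.min(),x.max(),len(x),end=' | ')
"
```

```text
176 306 331 6 | 188 302 336 35 | 200 300 338 39 | 212 300 338 39 | 224 300 338 39 | 236 300 338 39 | 248 299 339 41 | 260 300 338 39 | 272 301 337 37 | 284 301 338 38 | 296 300 337 38 | 308 300 394 40 | 320 298 339 42 | 332 165 431 42 | 344 156 475 41 | 356 301 337 37 | 368 306 333 28 |
```

View pics/c1.png

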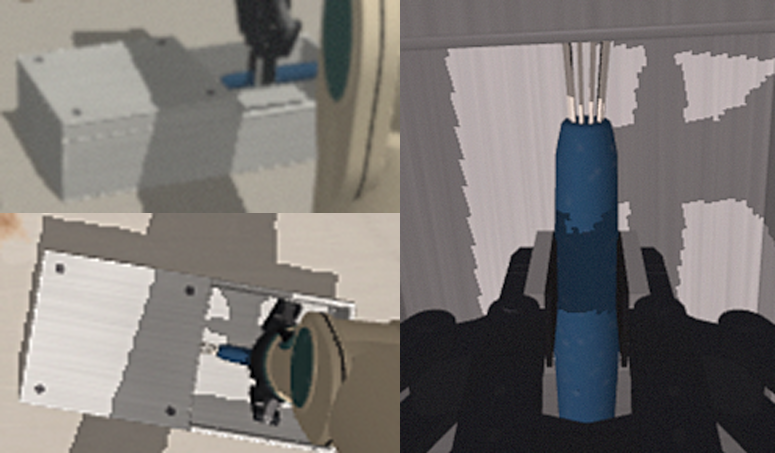

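The wrist half shows the handle held properly between the pads, from row 174 (neck) to 370 (tail), at constant apparent width, so it is parallel to the tilted image plane. The scene crop also shows it rising toward the tail. I'll work out the tilt.

```bash
cat >> h.py <<'E'
def tilt():
    st=monitor.read_state(); R=Ro.from_euler("xyz",st["tool_rot"]).as_matrix(); w=cams.get_image("wrist")
    m=mask(w["color"],(95,90,20),(130,255,255)); k,l,s,c=cv2.connectedComponentsWithStats(m); j=1+np.argmax(s[1:,4]); x,y,ww,hh,a=s[j]
    u=np.nonzero(l[y+20:y+40]==j)[1].mean()
    o=st["eef_pos"]; cc,rn=ray(w,u,y-.5); _,rt=ray(w,u,y+hh-.5); 
    T=lambda p:R.T@(p-o)
    # tool-plane coordinates (x fwd, h up); grip passes near x=0: line through neck & tail with length 124 and height h0 at x=0
    from scipy.optimize import fsolve
    def f(q):
        n,t=T(cc+q[0]*rn),T(cc+q[1]*rt); e=n-t
        return [np.linalg.norm(e)-124, np.hypot(t[0],t[2]+33)-75]
    q=fsolve(f,[200,200]); n,t=cc+q[0]*rn,cc+q[1]*rt; d=(n-t)/np.linalg.norm(n-t); tip=t+310*d; head=t+230*d
    print("neck",np.round(n,1),"tail",np.round(t,1),"tilt",round(float(np.degrees(np.arcsin(-d[2]))),1),"tip~",np.round(tip,1),"head~",np.round(head,1),"res",np.round(f(q),1),"F",np.round(st["force"],1),"T",np.round(st["torque"],2),"tool",np.round(T(n),1),np.round(T(t),1))
E
python3 -c "
from h import *
np.set_printoptions(suppress=True)
w=cams.get_image('wrist'); print(np.round(w['R'][2],3)); tilt()"
```

```text
[-0.069 -0.31  -0.948]
neck [ 461.1 -187.5  -21.8] tail [ 439.2 -288.    47.4] tilt 34.0 tip~ [ 493.8  -36.7 -125.7] head~ [ 479.7 -101.5  -81. ] res [-0. -0.] F [-0.4 -0.7 -2.5] T [-0.44  0.13 -0.01] tool [28.9  0.7 48.5] [-74.    0.9 -20.7]
```

```bash
python3 - <<'E'
s=open('h.py').read(); i=s.index("def tilt()"); s=s[:i]+'''from scipy.optimize import least_squares
def tilt(g=75):
    st=monitor.read_state(); R=Ro.from_euler("xyz",st["tool_rot"]).as_matrix(); w=cams.get_image("wrist")
    m=mask(w["color"],(95,90,20),(130,255,255)); k,l,s,c=cv2.connectedComponentsWithStats(m); j=1+np.argmax(s[1:,4]); x,y,ww,hh,a=s[j]
    W=lambda a,th,h: st["eef_pos"]+R@[a*np.cos(th),0,-(h-a*np.sin(th))]  # point a mm from grip towards head
    f=lambda q:[proj(w,W(124-g,*q))[1]-(y-.5), proj(w,W(-g,*q))[1]-(y+hh-.5)]
    r=least_squares(f,[.2,30]); th,h=r.x
    print("rows",y,y+hh,"tilt deg",round(np.degrees(th),1),"grip height over TCP",round(h,1),"cost",round(r.cost,3))
    print("tail",np.round(W(-g,th,h)),"neck",np.round(W(124-g,th,h)),"head",np.round(W(230-g,th,h)),"tip",np.round(W(310-g,th,h)))
    print("p",np.round(st["eef_pos"],1),"F",np.round(st["force"],1),"T",np.round(st["torque"],2),"w",round(st["width"],1),"t",round(st["clock"],2))
'''
open('h.py','w').write(s)
E
python3 -c "
from h import *
tilt()"
```

```text
rows 175 371 tilt deg -5.3 grip height over TCP 27.0 cost 0.0
tail [ 438. -288.   47.] neck [ 465. -168.   58.] head [487. -65.  68.] tip [504.  13.  75.]
p [ 454.2 -215.5   26.6] F [ 0.3  0.2 -1.7] T [-0.36  0.11 -0.01] w 17.6 t 9.52
```

The palm hides the tail, so only the neck row counts. The scene camera looks across the whisk, so I'll cut its blue pixels with the vertical plane through the tool.

```bash
cat >> h.py <<'E'
def side(g=75):
    st=monitor.read_state(); R=Ro.from_euler("xyz",st["tool_rot"]).as_matrix(); s=cams.get_image("scene"); o=st["eef_pos"]; n=R[:,1]
    m=mask(s["color"],(98,110,25),(125,255,255)); p=proj(s,o+[0,0,30]).astype(int)
    B=np.zeros_like(m); B[max(p[1]-90,0):p[1]+90,max(p[0]-90,0):p[0]+90]=255; m&=B
    k,l,q,c=cv2.connectedComponentsWithStats(m); pts=[]
    for v,u in zip(*np.nonzero(m)):
        if q[l[v,u],4]<15: continue
        cc,r=ray(s,u,v); X=cc+r*(n@(o-cc))/(n@r); pts.append(R.T@(X-o))
    P=np.array(pts)
    if len(P)<20: print("few blue",len(P)); return
    P=P[np.abs(P[:,0])<140]; b=np.round(P[:,0]/8)*8
    C=np.array([(x,-np.median(P[b==x,2])) for x in np.unique(b) if (b==x).sum()>2])
    k,h=np.polyfit(C[:,0],C[:,1],1); print("SIDE x range",np.round([P[:,0].min(),P[:,0].max()],1),"tilt deg",round(-np.degrees(np.arctan(k)),1),"h over TCP",round(h,1),"resid",round(np.std(C[:,1]-k*C[:,0]-h),1),"n",len(P))
    print("p",np.round(o,1),"F",np.round(st["force"],1),"T",np.round(st["torque"],2),"w",round(st["width"],1),"t",round(st["clock"],2))
    return s
E
python3 -c "
from h import *
side()"
```

```text
SIDE x range [-64.5  40.3] tilt deg -0.1 h over TCP 34.8 resid 1.2 n 80
p [ 454.1 -215.5   26.6] F [-0.1 -0.1 -2.6] T [-0.42  0.09  0.  ] w 17.9 t 9.57
```

The side measurement shows the axis now level. It lay about 4° head-up at the start, so it has already pivoted under only 2–3 N. The pads do slip gently, so I'll carry on up in small steps, then back along the slant.

>>> {"fn": "drive_tool", "kwargs": {"motion": [{"fingers": 0, "linear": [0, 0, -0.005], "twist": 0}, {"fingers": 0, "linear": [0, 0, -0.005], "twist": 0}, {"fingers": 0, "linear": [0, 0, -0.004], "twist": 0}, {"fingers": 0, "linear": [0, 0, -0.004], "twist": 0}]}}

```text
clock: 9.95
eef_pos: [454.2, -215.6, 45.3]
tool_rot: [3.141, 0.0, 1.356]
force: [-0.1, -1.3, -2.0]
width: 17.8
gripper_force: 58.6
```

```bash
python3 -c "
from h import *
side()"
```

```text
SIDE x range [-64.8  38.2] tilt deg 6.3 h over TCP 33.9 resid 1.2 n 82
p [ 454.2 -215.6   45.3] F [-0.1 -1.3 -2. ] T [-0.66  0.17 -0.03] w 17.8 t 9.95
```

It pivots well: tilt 6.3° at about 2 N. Now back and up together.

>>> {"fn": "drive_tool", "kwargs": {"motion": [{"fingers": 0, "linear": [-0.004, 0, -0.005], "twist": 0}, {"fingers": 0, "linear": [-0.005, 0, -0.005], "twist": 0}, {"fingers": 0, "linear": [-0.005, 0, -0.004], "twist": 0}, {"fingers": 0, "linear": [-0.005, 0, -0.004], "twist": 0}]}}

```text
clock: 10.33
eef_pos: [450.0, -234.4, 63.1]
tool_rot: [3.142, -0.0, 1.356]
force: [0.3, 1.4, -3.8]
width: 17.6
gripper_force: 58.6
```

```bash
python3 -c "
from h import *
side()"
```

```text
SIDE x range [-50.4  36.7] tilt deg 15.2 h over TCP 32.9 resid 2.0 n 57
p [ 450.  -234.4   63.1] F [ 0.3  1.4 -3.8] T [-0.12  0.05 -0.01] w 17.6 t 10.33
```

>>> {"fn": "drive_tool", "kwargs": {"motion": [{"fingers": 0, "linear": [-0.006, 0, -0.003], "twist": 0}, {"fingers": 0, "linear": [-0.006, 0, -0.003], "twist": 0}, {"fingers": 0, "linear": [-0.006, 0, -0.003], "twist": 0}, {"fingers": 0, "linear": [-0.006, 0, -0.003], "twist": 0}]}}

```text
clock: 10.72
eef_pos: [444.7, -258.3, 74.9]
tool_rot: [-3.142, 0.0, 1.355]
force: [-0.6, 1.2, -3.7]
width: 17.6
gripper_force: 58.6
```

```bash
python3 -c "
from h import *
side()"
```

```text
SIDE x range [11.6 36.5] tilt deg 4.8 h over TCP 25.5 resid 0.0 n 23
p [ 444.7 -258.3   74.9] F [-0.6  1.2 -3.7] T [-0.16  0.13  0.01] w 17.6 t 10.72
```

```bash
cat >> h.py <<'E'
def neck(n0=42,h=32.5):
    st=monitor.read_state(); R=Ro.from_euler("xyz",st["tool_rot"]).as_matrix(); w=cams.get_image("wrist")
    m=mask(w["color"],(95,90,20),(130,255,255)); k,l,s,c=cv2.connectedComponentsWithStats(m); j=1+np.argmax(s[1:,4]); x,y,ww,hh,a=s[j]
    W=lambda a,th: st["eef_pos"]+R@[a*np.cos(th),0,-(h-a*np.sin(th))]
    # upper silhouette of the neck end is ~8 mm above the axis
    g=lambda th: proj(w,W(n0,th)+8*np.array([0,0,1]))[1]
    ths=np.radians(np.arange(-10,70,.5)); r=np.array([g(t) for t in ths]); th=ths[np.argmin(abs(r-(y-.5)))]
    print("neck row",y-.5,"g(0)",round(g(0),1),"g(15)",round(g(.262),1),"g(30)",round(g(.524),1),"tilt",round(np.degrees(th),1),"head",np.round(W(n0+106,th)),"tip",np.round(W(n0+186,th)),"mask bottom",y+hh)
    print("p",np.round(st["eef_pos"],1),"F",np.round(st["force"],1),"T",np.round(st["torque"],2),"w",round(st["width"],1),"t",round(st["clock"],2))
    return w
E
python3 -c "
from h import *
w=neck(); cv2.imwrite('pics/n1.png',w['color'])
for f in ('l1','l2','l3'):
    m=mask(cv2.imread('pics/%s.png'%f),(95,90,20),(130,255,255)); print(f,[np.nonzero(m[:,a:b].any(1))[0][0] for a,b in((305,335),(315,322))])
m=mask(w['color'],(95,90,20),(130,255,255))
for v in range(150,372,12): x=np.nonzero(m[v,280:360])[0]; print(v,len(x),end=' | ')
"
```

```text
neck row 177.5 g(0) 195.4 g(15) 191.1 g(30) 193.3 tilt 17.0 head [ 475. -122.   64.] tip [491. -47.  41.] mask bottom 371
p [ 444.5 -260.1   75.4] F [-0.1 -0.9 -2.2] T [-0.31  0.2   0.08] w 17.8 t 10.77
l1 [np.int64(175), np.int64(175)]
l2 [np.int64(174), np.int64(174)]
l3 [np.int64(175), np.int64(175)]
150 0 | 162 0 | 174 0 | 186 30 | 198 35 | 210 36 | 222 37 | 234 37 | 246 39 | 258 38 | 270 37 | 282 38 | 294 38 | 306 39 | 318 41 | 330 43 | 342 43 | 354 41 | 366 41 |
```

>>> {"fn": "drive_tool", "kwargs": {"motion": [{"fingers": 0, "linear": [-0.01, 0, -0.004], "twist": 0}, {"fingers": 0, "linear": [-0.01, 0, -0.004], "twist": 0}, {"fingers": 0, "linear": [-0.01, 0, -0.004], "twist": 0}, {"fingers": 0, "linear": [-0.01, 0, -0.004], "twist": 0}]}}

```text
clock: 11.15
eef_pos: [436.1, -298.0, 91.2]
tool_rot: [3.141, 0.0, 1.355]
force: [0.7, 0.2, -2.7]
width: 17.6
gripper_force: 58.6
```

```bash
python3 -c "
from h import *
w=neck(); side()
m=mask(w['color'],(95,90,20),(130,255,255))
for v in range(186,372,12): x=np.nonzero(m[v,280:360])[0]; print(v,len(x),end=' | ')
"
```

```text
neck row 178.5 g(0) 195.4 g(15) 191.1 g(30) 193.2 tilt 17.0 head [ 466. -160.   80.] tip [483. -85.  57.] mask bottom 371
p [ 436.1 -298.    91.2] F [ 0.7  0.2 -2.7] T [-0.27  0.04 -0.04] w 17.6 t 11.15
SIDE x range [12.4 34.1] tilt deg 15.4 h over TCP 28.7 resid 0.1 n 23
p [ 435.8 -301.1   91.9] F [-0.6 -1.5 -1.6] T [-0.5   0.2   0.09] w 17.6 t 11.2
186 29 | 198 35 | 210 35 | 222 37 | 234 37 | 246 38 | 258 37 | 270 38 | 282 37 | 294 37 | 306 39 | 318 41 | 330 43 | 342 43 | 354 43 | 366 43 |
```

Forces stay at 2–3 N and the whisk is tilted about 20°. I'll carry on along its axis to bring the head out from under the hood.

>>> {"fn": "drive_tool", "kwargs": {"motion": [{"fingers": 0, "linear": [-0.012, 0, -0.005], "twist": 0}, {"fingers": 0, "linear": [-0.012, 0, -0.005], "twist": 0}, {"fingers": 0, "linear": [-0.012, 0, -0.005], "twist": 0}, {"fingers": 0, "linear": [-0.012, 0, -0.005], "twist": 0}, {"fingers": 0, "linear": [-0.012, 0, -0.005], "twist": 0}]}}

```text
clock: 11.67
eef_pos: [423.4, -356.7, 116.4]
tool_rot: [3.141, 0.0, 1.355]
force: [1.2, 0.1, -1.4]
width: 17.8
gripper_force: 58.6
```

>>> {"fn": "drive_tool", "kwargs": {"motion": [{"fingers": 0, "linear": [-0.012, 0, -0.005], "twist": 0}, {"fingers": 0, "linear": [-0.012, 0, -0.005], "twist": 0}, {"fingers": 0, "linear": [-0.012, 0, -0.005], "twist": 0}, {"fingers": 0, "linear": [-0.005, 0, -0.005], "twist": 0}, {"fingers": 0, "linear": [0, 0, 0], "twist": 0}]}}

```text
clock: 12.08
eef_pos: [414.7, -397.6, 136.7]
tool_rot: [3.14, 0.002, 1.353]
force: [0.5, 0.5, -0.8]
width: 17.8
gripper_force: 58.6
```

```bash
python3 -c "
from h import *
side(); t=cams.get_image('top'); cv2.imwrite('pics/t2.png',t['color']); s=cams.get_image('scene'); cv2.imwrite('pics/s2.png',s['color'])
print(proj(t,[462,-142,90]))
g=cv2.resize(t['color'][180:290,300:470],(680,440),interpolation=cv2.INTER_CUBIC); cv2.imwrite('pics/t2c.png',g)
"
```

```text
few blue 0
[373.79721211 237.13446137]
```

The force is back to the whisk's own weight, so it is free of the bin. By geometry the tip is about 50 mm outside the hood edge. I'll lift straight up.

>>> {"fn": "drive_tool", "kwargs": {"motion": [{"fingers": 0, "linear": [0, 0, -0.015], "twist": 0}, {"fingers": 0, "linear": [0, 0, -0.03], "twist": 0}, {"fingers": 0, "linear": [0, 0, -0.03], "twist": 0}, {"fingers": 0, "linear": [0, 0, -0.03], "twist": 0}, {"fingers": 0, "linear": [0, 0, -0.03], "twist": 0}]}}

```text
clock: 12.65
eef_pos: [415.0, -393.7, 271.6]
tool_rot: [-3.141, -0.001, 1.358]
force: [0.2, -0.3, -0.9]
width: 17.8
gripper_force: 58.7
```

>>> {"fn": "drive_tool", "kwargs": {"motion": [{"fingers": 0, "linear": [0, 0, -0.02], "twist": 0}, {"fingers": 0, "linear": [0, 0, 0], "twist": 0}, {"fingers": 0, "linear": [0, 0, 0], "twist": 0}]}}

```text
clock: 12.9
eef_pos: [415.6, -394.5, 291.3]
tool_rot: [3.14, 0.001, 1.357]
force: [0.2, 0.0, -3.2]
width: 17.8
gripper_force: 58.7
```

```bash
python3 -c "
from h import *
delta([601,370-145,290]); st=monitor.read_state(); print(st['qpos'])
t=cams.get_image('top'); s=cams.get_image('scene'); w=cams.get_image('wrist')
a=cv2.resize(s['color'][60:260,300:620],(400,250)); b=cv2.resize(t['color'][150:300,300:540],(400,250)); c=cv2.resize(w['color'],(400,250))
cv2.imwrite('pics/c2.png',np.vstack([np.hstack([a,b]),np.hstack([c,c*0])]))
"
```

```text
t 12.9 p [ 415.6 -394.5  291.3] rot [3.140e+00 1.000e-03 1.357e+00] w 17.8 F [ 0.2  0.  -3.2] -> delta [0.6447 0.05   0.001 ]
[ 0.93720647  0.44544713 -0.34257439  1.61330968  0.16234714  1.10949892
  0.33982949]
```

View pics/c2.png

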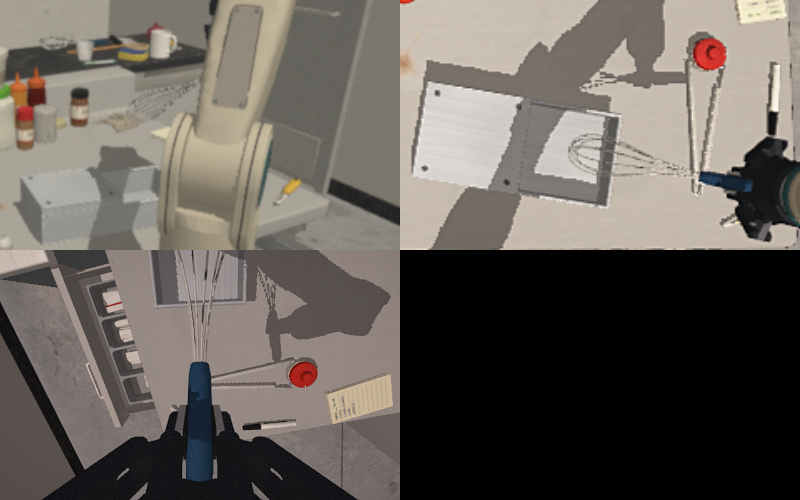

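The top crop shows the whisk wholly out and up, with its head hanging over the bin's open end and pointing toward the pot. The wrist crop shows it held firmly. Now I'll carry it at this height to the pot with a gentle ramp.

>>> {"fn": "drive_tool", "kwargs": {"motion": [{"fingers": 0, "linear": [0.01, 0, 0], "twist": 0}, {"fingers": 0, "linear": [0.02, 0.001, 0], "twist": 0}, {"fingers": 0, "linear": [0.03, 0.001, 0], "twist": 0}, {"fingers": 0, "linear": [0.03, 0.001, 0], "twist": 0}, {"fingers": 0, "linear": [0.03, 0.001, 0], "twist": 0}]}}

```text
clock: 13.47
eef_pos: [444.0, -276.5, 289.6]
tool_rot: [-3.14, -0.001, 1.356]
force: [1.0, 0.5, -1.3]
width: 17.5
gripper_force: 58.7
```

>>> {"fn": "drive_tool", "kwargs": {"motion": [{"fingers": 0, "linear": [0.03, 0.001, 0], "twist": 0}, {"fingers": 0, "linear": [0.03, 0.001, 0], "twist": 0}, {"fingers": 0, "linear": [0.03, 0.001, 0], "twist": 0}, {"fingers": 0, "linear": [0.03, 0.001, 0], "twist": 0}, {"fingers": 0, "linear": [0.03, 0.001, 0], "twist": 0}]}}

```text
clock: 13.88
eef_pos: [480.5, -131.0, 289.8]
tool_rot: [-3.139, -0.0, 1.356]
force: [0.4, 0.0, -1.3]
width: 17.7
gripper_force: 58.7
```

>>> {"fn": "drive_tool", "kwargs": {"motion": [{"fingers": 0, "linear": [0.03, 0.001, 0], "twist": 0}, {"fingers": 0, "linear": [0.03, 0.001, 0], "twist": 0}, {"fingers": 0, "linear": [0.03, 0.001, 0], "twist": 0}, {"fingers": 0, "linear": [0.03, 0.001, 0], "twist": 0}, {"fingers": 0, "linear": [0.03, 0.001, 0], "twist": 0}]}}

```text
clock: 14.3
eef_pos: [517.1, 14.3, 289.8]
tool_rot: [-3.139, 0.0, 1.357]
force: [1.0, -0.1, -1.1]
width: 17.5
gripper_force: 58.7
```

```bash
python3 -c "
from h import *
delta([571,232,290]); st=monitor.read_state(); print(st['qpos'])
w=neck()"
```

```text
t 14.3 p [517.1  14.3 289.8] rot [-3.139  0.     1.357] w 17.5 F [ 1.  -0.1 -1.1] -> delta [ 0.2242  0.0063 -0.0003]
[ 0.25007776  0.37302796 -0.46420879  1.75297624  0.18723197  1.06181667
 -0.49291521]
neck row 179.5 g(0) 195.3 g(15) 191.1 g(30) 193.2 tilt 17.0 head [547. 153. 279.] tip [563. 227. 256.] mask bottom 371
p [517.1  14.3 289.8] F [ 1.  -0.1 -1.1] T [-0.16  0.03  0.  ] w 17.5 t 14.3
```

>>> {"fn": "drive_tool", "kwargs": {"motion": [{"fingers": 0, "linear": [0.03, 0.001, 0], "twist": 0}, {"fingers": 0, "linear": [0.03, 0.001, 0], "twist": 0}, {"fingers": 0, "linear": [0.03, 0.001, 0], "twist": 0}, {"fingers": 0, "linear": [0.03, 0.001, 0], "twist": 0}, {"fingers": 0, "linear": [0.03, 0.001, 0], "twist": 0}]}}

```text
clock: 14.77
eef_pos: [554.0, 159.2, 289.7]
tool_rot: [-3.139, 0.001, 1.356]
force: [0.6, -0.2, -1.2]
width: 17.4
gripper_force: 58.7
```

>>> {"fn": "drive_tool", "kwargs": {"motion": [{"fingers": 0, "linear": [0.03, 0.001, 0], "twist": 0}, {"fingers": 0, "linear": [0.02, 0, 0], "twist": 0}, {"fingers": 0, "linear": [0.014, 0, 0], "twist": 0}, {"fingers": 0, "linear": [0.01, 0, 0], "twist": 0}, {"fingers": 0, "linear": [0, 0, 0], "twist": 0}]}}

```text
clock: 15.18
eef_pos: [571.0, 231.8, 290.0]
tool_rot: [-3.14, -0.001, 1.358]
force: [-1.1, -0.5, -0.8]
width: 17.6
gripper_force: 58.7
```

```bash
python3 -c "
from h import *
np.set_printoptions(precision=1,suppress=True)
side(); t=cams.get_image('top'); s=cams.get_image('scene'); cv2.imwrite('pics/t3.png',t['color']); cv2.imwrite('pics/s3.png',s['color'])
# whisk wires over the dark pot: bright pixels within pot region, top view
im=cv2.cvtColor(t['color'],cv2.COLOR_BGR2HSV); p=proj(t,[601,370,115]); print('pot px',p)
yy,xx=np.mgrid[:400,:640]; reg=np.hypot(xx-p[0],yy-p[1])<40
b=(im[...,2]>95)&(im[...,1]<110)&reg; ys,xs=np.nonzero(b); print(len(xs),xs.min(),xs.max(),ys.min(),ys.max())
for z in(230,260): print(z,onz(t,xs.min()-.5,np.median(ys[xs<xs.min()+3]),z))
m=mask(t['color'],(95,90,20),(125,255,255)); m[:,:150]=0;m[:,330:]=0;m[:150]=0;m[260:]=0; ys,xs=np.nonzero(m); print('blue',len(xs),xs.min(),xs.max(),ys.min(),ys.max())
"
```

```text
SIDE x range [-72.  37.] tilt deg 21.6 h over TCP 32.0 resid 1.4 n 140
p [571.  231.8 290. ] F [-1.1 -0.5 -0.8] T [-0.1  0.   0. ] w 17.6 t 15.18
pot px [193.9 188.2]
4269 154 231 149 228
230 [589.4 435.7 230. ]
260 [586.3 423.5 260. ]
blue 235 222 259 168 201
```

Run:
```python
from h import *
np.set_printoptions(precision=1,suppress=True)
t=cams.get_image("top"); s=cams.get_image("scene"); st=monitor.read_state()
a=cv2.imread("pics/top0.png").astype(int)
d=np.abs(t["color"].astype(int)-a).max(2); hi=(t["color"].astype(int).sum(2)-a.sum(2))>90
hi[:120]=0;hi[260:]=0;hi[:,:130]=0;hi[:,235:]=0
ys,xs=np.nonzero(hi); print(len(xs))
print("cols",xs.min(),xs.max(),"rows",ys.min(),ys.max()); 
for c in range(xs.min(),235,8): 
    v=ys[(xs>=c)&(xs<c+4)]; print(c,len(v),(v.min(),v.max()) if len(v) else None,end=" | ")
print()
dr=np.array([np.cos(1.357),np.sin(1.357)]); th=np.radians(21.6); G=st["eef_pos"]+[0,0,32]
W=lambda u:np.r_[G[:2]+u*np.cos(th)*dr,G[2]-u*np.sin(th)]
for n,u in(("neck",40),("head",146),("tip",226)): print(n,W(u),"top px",proj(t,W(u)),"scene px",proj(s,W(u)))
b=cv2.imread("pics/scene0.png").astype(int); e=np.abs(s["color"].astype(int)-b).max(2)>60; e[:, :110]=0; 
p=proj(s,W(226)).astype(int); q=e[p[1]-40:p[1]+40,p[0]-60:p[0]+60]; yy,xx=np.nonzero(q); print("scene change cols",xx.min()+p[0]-60)
for n,lo,hi_ in(("lemon",(22,120,120),(35,255,255)),("tomato",(0,150,80),(8,255,255))):
    k,l,S,c=cv2.connectedComponentsWithStats(mask(t["color"],lo,hi_)); print(n,[x.round(1) for x,y in zip(c[1:],S[1:]) if y[4]>100])
```

```text
5693
cols 147 234 rows 125 234
147 78 (np.int64(174), np.int64(205)) | 155 196 (np.int64(161), np.int64(214)) | 163 262 (np.int64(154), np.int64(222)) | 171 322 (np.int64(144), np.int64(230)) | 179 360 (np.int64(125), np.int64(233)) | 187 359 (np.int64(140), np.int64(234)) | 195 343 (np.int64(146), np.int64(234)) | 203 296 (np.int64(150), np.int64(233)) | 211 253 (np.int64(162), np.int64(230)) | 219 235 (np.int64(165), np.int64(229)) | 227 132 (np.int64(161), np.int64(223)) | 
neck [579.9 264.  308. ] top px [214.6 188.7] scene px [227.5 139.7]
head [600.8 360.3 269. ] top px [178.6 181.7] scene px [189.4 157.9]
tip [616.6 433.  239.6] top px [153.4 176.7] scene px [160.5 171.7]
scene change cols 161
lemon []
tomato [array([415.9,  30.7]), array([380.4,  75.4]), array([301.5, 141.7]), array([485.3, 182.1])]
```

Run:
```python
from h import *
np.set_printoptions(precision=1,suppress=True)
t=cams.get_image("top")["color"]; a=cv2.imread("pics/top0.png"); s=cams.get_image("scene")["color"]; b=cv2.imread("pics/scene0.png")
print("row188 before",a[188,145:240:6].sum(1)); print("row188 now   ",t[188,145:240:6].sum(1))
print("table px",a[260,180],t[260,180],a[100,500],t[100,500],"backpot",a[75,180],t[75,180])
print("scene pot",b[235:265:6,200].tolist(),s[235:265:6,200].tolist())
g=cv2.GaussianBlur(cv2.cvtColor(t,cv2.COLOR_BGR2GRAY),(3,3),0)
# pot outer rim left edge & bottom edge before/after
for n,i in(("a",a),("t",t)):
    gg=cv2.cvtColor(i,cv2.COLOR_BGR2GRAY).astype(int)
    print(n,"left",gg[200,140:156],"bottom",gg[226:240,190])
```

```text
row188 before [604  23  14 110 126 122 126 128 127 127 124 124 129 128 123 128]
row188 now    [502 511 580 530 504 497 486 472 457 426 394 351 293 269 238 118]
table px [171 184 194] [162 175 184] [168 179 191] [158 169 180] backpot [11 22 36] [11 21 35]
scene pot [[63, 75, 84], [30, 32, 29], [23, 24, 29], [28, 28, 28], [15, 14, 14]] [[64, 74, 84], [25, 28, 26], [24, 18, 21], [15, 24, 23], [17, 17, 24]]
a left [185 183 183 183 183 187 201 208 133   0   4   4   6   7   5   5] bottom [ 26  25  27  30  17   5   5   0  19 217 208 191 187 185]
t left [175 174 173 174 173 177 184 176 187 184 187 192 200 180   0  55] bottom [173 175 173 173 174 173 174 173 172 173 171 171 172 171]
```

I'm at the picture limit, so I'll check numerically whether the pot still stands where it did, since something bright covers its place in the top view.

Run:
```python
from h import *
np.set_printoptions(precision=1,suppress=True,linewidth=200)
t=cams.get_image("top")["color"]; a=cv2.imread("pics/top0.png"); s=cams.get_image("scene")["color"]; b=cv2.imread("pics/scene0.png")
def blobs(i,th=150):
    m=(i.astype(int).sum(2)<th).astype(np.uint8); m=cv2.morphologyEx(m,cv2.MORPH_OPEN,np.ones((3,3)))
    k,l,S,c=cv2.connectedComponentsWithStats(m); return [(S[j].tolist(),c[j].round(1).tolist()) for j in range(1,k) if S[j,4]>300]
for n,i in(("top0",a),("top",t),("scene0",b),("scene",s)):
    print(n); [print("  ",x) for x in blobs(i) if (n[0]=="t" and x[0][0]<340) or (n[0]=="s" and 80<x[0][0]<260 and x[0][1]>120)]
print(t[120:260:10,120:340:10].astype(int).sum(2))
```

```text
top0
   ([234, 27, 91, 89, 6232], [278.6, 71.1])
   ([131, 33, 88, 85, 5842], [174.4, 74.6])
   ([172, 80, 53, 46, 527], [204.7, 109.8])
   ([261, 109, 65, 15, 324], [293.8, 117.6])
   ([148, 145, 90, 90, 6343], [192.4, 189.5])
top
   ([234, 27, 91, 89, 6242], [278.6, 71.0])
   ([131, 33, 88, 85, 5852], [174.4, 74.6])
   ([172, 80, 53, 46, 528], [204.7, 109.7])
   ([261, 94, 71, 30, 419], [301.1, 114.3])
   ([191, 137, 33, 28, 312], [209.1, 152.8])
scene0
   ([205, 151, 74, 23, 1319], [241.3, 162.0])
   ([112, 166, 81, 27, 1560], [151.5, 178.5])
   ([205, 167, 76, 37, 1629], [245.1, 185.8])
   ([113, 182, 82, 42, 1141], [146.0, 201.9])
   ([144, 197, 97, 39, 2525], [191.4, 214.3])
   ([143, 223, 100, 51, 2931], [196.8, 252.0])
scene
   ([205, 151, 74, 23, 1311], [241.2, 162.1])
   ([112, 166, 81, 26, 1277], [147.2, 180.1])
   ([205, 167, 76, 37, 1639], [245.1, 186.0])
   ([113, 182, 82, 41, 1117], [146.0, 201.8])
   ([144, 197, 97, 39, 2522], [191.3, 214.4])
   ([146, 223, 97, 51, 2868], [197.7, 251.9])
[[508 516  26 523 180 145  93  17  12 533 527 524 264 305 311  13   2  21 322 532
[... 493 characters left out ...]
6 437 377 342 241  57 109 530 534 541 532 531 307 322 310 301]
 [509 519 514 546 543 504 493 463 425 365 283 240 106 567 534 539 541 550 458 327 310 320]
 [511 513 519 543 581 499 497 483 455 404 342 261   0 197 456 535 543 550 540 329 346 318]
 [528 518 522 604 607 494 506 494 472 434 386 314 295 529 527 526 533 534 533 307 352 367]
 [513 517 519 137   0 454 498 499 488 461 416 366 285 531 536 533 527 528 532 306 356 364]
 [515 517 521 104 524 629 483 505 499 479 444 404 338 260 530 527 530 531 532 301 360 369]
 [515 520 514 518 545 517 422 501 504 490 469 431 381 308 272 528 524 531 526 396 365 370]
 [519 521 506 524 499 507 512 480 506 500 484 456 416 358 286 533 533 528 539 365 361 366]]
```

The scene view shows the pot unmoved: its blob centre is (191.3, 214.4) against (191.4, 214.3) before. The bright area in the top view is the arm passing over it. Now a final trim using a fresh reading.

Run:
```python
from h import *
np.set_printoptions(precision=1,suppress=True)
s=side(); st=monitor.read_state(); print(st["qd"].round(3))
dr=np.array([np.cos(1.357),np.sin(1.357)]); th=np.radians(21.6); G=st["eef_pos"]+[0,0,32]
W=lambda u:np.r_[G[:2]+u*np.cos(th)*dr,G[2]-u*np.sin(th)]
for n,u in(("neck",40),("head",146),("tip",226)): print(n,W(u),"scene px",proj(s,W(u)))
b=cv2.imread("pics/scene0.png").astype(int); e=(np.abs(s["color"].astype(int)-b).max(2)>40); x0,y0=[int(v) for v in proj(s,W(226))]
for c in range(x0-6,x0+70,6):
    v=np.nonzero(e[y0-60:y0+40,c])[0]+y0-60; print(c,(v.min(),v.max()) if len(v) else None,end=" | ")
delta([601-136*.212,370-136*.977,290])
```

```text
SIDE x range [-74.3  37.2] tilt deg 21.2 h over TCP 32.7 resid 1.4 n 139
p [572.  228.8 290.9] F [-0.1  0.1 -0.4] T [-0.1  0.   0. ] w 18.2 t 15.63
[-0.  0. -0. -0.  0. -0. -0.]
neck [579.8 265.3 308.2] scene px [227.  139.7]
head [600.7 361.7 269.1] scene px [188.9 157.9]
tip [616.5 434.3 239.7] scene px [159.9 171.7]
153 None | 159 (np.int64(172), np.int64(173)) | 165 (np.int64(167), np.int64(176)) | 171 (np.int64(170), np.int64(175)) | 177 (np.int64(168), np.int64(175)) | 183 None | 189 None | 195 None | 201 None | 207 None | 213 None | 219 (np.int64(147), np.int64(147)) | 225 (np.int64(140), np.int64(141)) | t 15.68 p [571.9 229.  290.9] rot [3.1 0.  1.4] w 17.6 F [-0.3  0.  -1.2] -> delta [ 0. -0.  0.]
```

>>> {"fn": "drive_tool", "kwargs": {"motion": [{"fingers": 0, "linear": [0.004, 0, 0], "twist": 0}, {"fingers": 0, "linear": [0.004, 0, 0], "twist": 0}, {"fingers": 0, "linear": [0, 0, 0], "twist": 0}, {"fingers": 0, "linear": [0, 0, 0], "twist": 0}, {"fingers": 0, "linear": [0, 0, 0], "twist": 0}]}}

```text
clock: 16.1
eef_pos: [573.5, 237.6, 290.6]
tool_rot: [-3.141, 0.0, 1.356]
force: [0.1, -0.6, -1.4]
width: 18.0
gripper_force: 58.7
```

>>> {"fn": "drive_tool", "kwargs": {"motion": [{"fingers": 0, "linear": [0, 0, 0], "twist": 0}, {"fingers": 0, "linear": [0, 0, 0], "twist": 0}, {"fingers": 0, "linear": [0, 0, 0], "twist": 0}, {"fingers": 0, "linear": [0, 0, 0], "twist": 0}, {"fingers": 0, "linear": [0, 0, 0], "twist": 0}]}}

```text
clock: 16.52
eef_pos: [573.5, 237.4, 290.7]
tool_rot: [3.142, 0.0, 1.356]
force: [0.3, -0.1, -0.8]
width: 17.7
gripper_force: 58.7
```

Run:
```python
from h import *
side(); s=monitor.read_state(); print(s["qd"].round(3)); p=s["eef_pos"]; print("head xy",p[0]+136*.212,p[1]+136*.977)
b=cv2.imread("pics/scene0.png"); n=cams.get_image("scene")["color"]
for nm,lo,hi in(("lemon",(22,120,120),(35,255,255)),("tomato",(0,150,80),(8,255,255))):
    for i in(b,n):
        k,l,S,c=cv2.connectedComponentsWithStats(mask(i,lo,hi)); print(nm,[x.round(1).tolist() for x,y in zip(c[1:],S[1:]) if y[4]>80 and x[1]>180])
print("mill diff",np.abs(b[245:285,292:315].astype(int)-n[245:285,292:315]).mean())
```

```text
SIDE x range [-72.9  35.9] tilt deg 21.0 h over TCP 32.0 resid 1.3 n 144
p [573.5 237.4 290.7] F [ 0.3 -0.1 -0.8] T [-0.14  0.07  0.06] w 17.7 t 16.52
[ 0.001  0.001 -0.     0.     0.     0.002 -0.   ]
head xy 602.3814189846996 370.2503135800886
lemon [[272.5, 278.2]]
lemon [[272.5, 278.2]]
tomato [[280.2, 200.6]]
tomato [[280.2, 200.7]]
mill diff 5.952173913043478
```

The head is over (602, 370), against the pot centre at (601, 370). The arm is steady, the head hangs well above the rim, and the lemon, tomato, mill and pot are unmoved. I'll hand it in.

```bash
python3 -c "
from cell import ctrl
print(ctrl.finish_job())"
```

```text
the job is handed in; nothing more can be done
None
```

I brought the whisk out handle first at about 21° and handed the job in at about 16.5 s of the 51 s, holding it steady with its head centred over the near pot to about 2 mm and over 100 mm above the rim; the arm only turns about its own axis, so the tilt came from the head turning down in the grip under light hood contact (wrist force under 4 N), and the pot, mill, lemon and tomato did not move.

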